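# Nip up the rinse-line union on the steel preparation table

### The arm

A 6-joint arm with a two-finger parallel gripper is mounted at the origin on the work surface. World frame = base frame: x ahead of the robot, y to its left, z up, the work surface at z = 0. Lengths are in mm, angles in rad, forces in N, time in s.
With the tool pointing down it reaches from about 275 to 750 mm from the base axis. Payload 10.2 kg.
Tool frame: the origin (TCP) lies at the very end of the fingers, on their centre line; the grasp point (between the pads) lies 19 mm behind it; y points along the fingers, x is the direction in which the jaws open and shut, and the axes are right-handed (so a half turn about y gives the same grasp; the last joint's range is limited). The gripper opens to 85 mm and grips with 20 to 120 N. Pads are 22 mm wide; open, the fingers measure 114 mm over their backs; the gripper's body (76 mm by 85 mm) begins 54 mm behind the grasp point. The pads swing forward as they close: fully open they stand 13 mm farther back than shut.
Start: joints at [1.088, 0.313, 1.498, -0, 1.331, -0.223], TCP at [134.878, 507.384, 231.294] pointing down, gripper open.
Joint ranges: [-2.94, 2.94], [-0.97, 2.17], [0.19, 2.56], [-1.23, 4.37], [0.02, 3.11], [-2.88, 2.88]. Speed limits (rad/s): [2.39, 2.39, 3.01, 3.14, 3.14, 3.14].

### API

Orientations are given as a unit quaternion [w, x, y, z].
In Python, from rig import telemetry, imaging, ctrl gives the robot as it stands.
- The arm moves only by the shell command python3 -m handwheel 'ROWS' [FORCE]. ROWS is JSON, a list of rows, each an object with "delta_pos": the shift along the tool's x, y, z in cm, a list of three; "twist": the turn, a rotation vector about the tool's x, y, z in rad, a list of three; "jaw": the opening, from 0 (shut) to 1 (fully open). A call has exactly 10 rows; each row is the pose to reach, as a shift and turn from the pose commanded when the call began, along the tool's axes at that moment; what a row does not reach only later rows make up. A row lasts 1/12 s, in which the tool goes at most 41.7 mm and 7.16 degrees, less where a joint would pass 70% of its speed; a pose out of reach is approached as far as the arm can. A call with a gripper value outside its range is refused whole. The fingers move at their own pace and stop on an object; FORCE is the grip in N (left out, the last holds). Time passes only in rows, so rows that repeat a pose let the fingers close, or fill a call up. It gives the time, the measured TCP pose, the force and the opening at its end, in the units of the state.
- telemetry.sense(): the state, without advancing time (a new reading comes with each control period).
- imaging.capture(name): name is "scene" or "top" or "wrist"; returns a dict with "frame" (384x512x3 uint8, red, green, blue), "z_map" (384x512 float32, mm along the optical axis (not along the pixel's ray), 0 where there is no reading), "fx", "fy", "cx", "cy" (pixels), "rvec" (rotation vector, rad) and "tvec" (3), from world to camera coordinates, as OpenCV has them. Camera axes: x right, y down, z forward; pixel columns grow to the right and rows downward; lengths in mm; the calibration is good to about 2 mm. A picture is of the moment at which its call begins.
- ctrl.finish_job(): hands the job in, once; it reports no verdict.
The state is a dict: "time_s": time; "joints": joint angles; "dq": joint speeds; "tau": joint torques, N m; "eef_pos": TCP position; "ee_rot": TCP orientation; "force": force on the tool from outside, world axes, zero at the start; "wrist_torque": the same for the moment, N m; "grip_width": opening from 0.0 (shut) to 1.0 (fully open).
Only numpy, scipy, OpenCV 4.12 (cv2) and the standard library are available. Lean on these libraries where they do the work, as an engineer would, in place of code of your own. Each camera call takes 0.05 s, during which the arm holds its last target.

### The job

On the pipe bridge (the pipe with a leg at both ends, not the stub with a single leg), close the adjustable wrench onto the hexagonal union nut by rolling its knurled worm barrel between the fingers, clockwise seen from above, until the jaws just fit the nut. Then let go of the worm and press the wrench's handle down until it is at its rubber rest, so that the nut turns with it, and leave it there.

Things in the scene. Friction and masses are not known exactly. Their poses are not given: they have to be found in the camera images.
- jaw (a joint): Clearance in m between the upper jaw of the wrench on the pipe bridge and the nut; the lower jaw moves alike (self-centring). 0 = snug, the end of travel, jaws 32 mm apart. Starts at 0.0038 to 0.0054, so loose that the jaws slip round the nut. The worm drives each jaw 4 mm per radian, clockwise from above closes; 1.5 rad closes it from any start, turning on does no harm. It stays as set.
- nut (a joint): Turn in rad of the hexagonal brass union nut (32 mm across flats, 30 mm long, on a level pipe 150 mm above the table); 0 at the start, grows as the fitted wrench is pressed down. Stiff: 0.15 N m.
- worm_grip (a point): Centre of the wrench's knurled steel worm barrel, upright, 24 mm in diameter, 28 mm high, 210 mm above the table; turns about its upright axis (0.1 N m). Around it nothing stands higher than 25 mm below this point. Axes go with the wrench: x along the pipe, y along the handle away from the nut, z up the worm's axis. It lies 48 mm (y) and 60 mm (z) from the nut's centre.
- handle_pad (a point): Top face of the wrench's black handle sleeve (18 wide, 24 high, 100 mm long), 155 mm (y) and 12 mm (z) from the nut's centre, 45 mm short of the handle's end, 162 mm above the table. Axes as worm_grip. The handle swings about the pipe, stiffly (3 to 10 N here), stays where left, and stops at the rubber rest after 0.55 rad; its top face straight below this point is then 93 mm lower.

How it is judged (in metres and radians):
On the way:
1. both jaws are within 1.5 mm of the nut, before the nut has been turned (value of joint jaw below 0.0015 m and value of joint nut below 0.12 rad), for 0.2 s.
At the end, for the whole second after the job is handed in: Both jaws are still within 1.5 mm of the nut, and the nut has been turned by at least 0.25 rad (14 degrees) with the handle brought down towards its rest, and is at rest (value of joint jaw below 0.0015 m and value of joint nut above 0.25 rad and velocity of joint nut below 0.05 rad/s); the robot touches nothing.
It also fails if it takes over 42 s, if anything falls off the work surface, if the arm or the gripper's body presses on something with over 40 N, if the wrist force passes 120 N, or if a joint passes its speed limit or range.

## Working session

There is one attempt and no reset: what is moved stays moved. The work goes in short steps, Python scripts to look and compute and a shell command to move; the robot and the scene stay as the last step left them, time stands still between calls to the robot, and variables do not carry over. Pictures are saved under pics/ and viewed, and the job is handed in when it is done.

```bash
ls; mkdir -p pics; python3 - <<'E'
from rig import telemetry, imaging, ctrl
import cv2,numpy as np
print(telemetry.sense())
for n in ["scene","top"]:
    c=imaging.capture(n)
    np.savez(f"pics/{n}0.npz",**c)
    cv2.imwrite(f"pics/{n}0.png",c["frame"][:,:,::-1])
    R=cv2.Rodrigues(np.array(c["rvec"]))[0]; print(n,c["fx"],c["cx"],c["cy"],(-R.T@np.array(c["tvec"]).ravel()).round(0))
E
```

```text
pics
{'time_s': 0.0, 'joints': array([ 1.08759475e+00,  3.13469508e-01,  1.49848863e+00, -2.97272336e-05,
        1.33101963e+00, -2.23387577e-01]), 'dq': array([ 5.41429715e-04, -3.06518773e-04,  7.39910456e-04,  5.97702777e-06,
        1.86211839e-04, -7.87699582e-04]), 'tau': array([ 6.70475474e-04, -4.12271726e+01, -2.59732962e+01, -1.84632618e-04,
        4.24492799e-03,  7.68046363e-06]), 'eef_pos': array([134.75110751, 507.1199597 , 230.70570162]), 'ee_rot': array([-0.56034192,  0.56077063,  0.43057746, -0.43145832]), 'force': array([0.57450198, 0.13010449, 0.67734405]), 'wrist_torque': array([ 0.02566724, -0.0618272 ,  0.03386342]), 'grip_width': 1.0004269844740823}
scene 374.68882367607716 259.4950841580348 193.47517965783 [1064. -510.  646.]
top 385.1526214106754 254.4257646986723 193.39913664664743 [ 452.   -7. 1052.]
```

View pics/scene0.png

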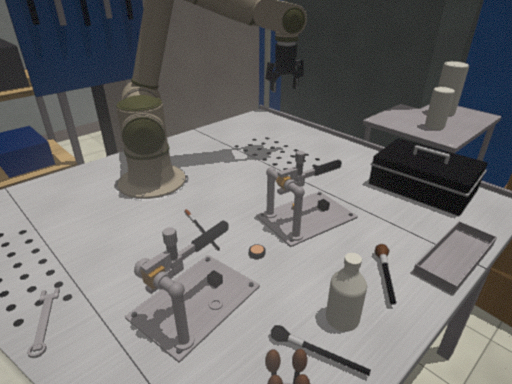

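View pics/top0.png

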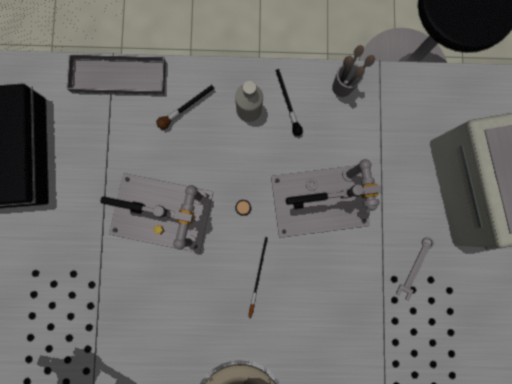

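```bash
python3 - <<'E'
import cv2,numpy as np
a=cv2.imread("pics/top0.png"); s=cv2.imread("pics/scene0.png")
o=np.vstack([np.hstack([cv2.resize(a[160:260,95:228],(399,300),interpolation=2),cv2.resize(a[150:250,262:395],(399,300),interpolation=2)]),
np.hstack([cv2.resize(s[140:250,230:376],(399,300),interpolation=2),cv2.resize(s[210:360,100:299],(399,300),interpolation=2)])])
cv2.imwrite("pics/zoom0.png",o)
E
```

```text
(no output)
```

View pics/zoom0.png

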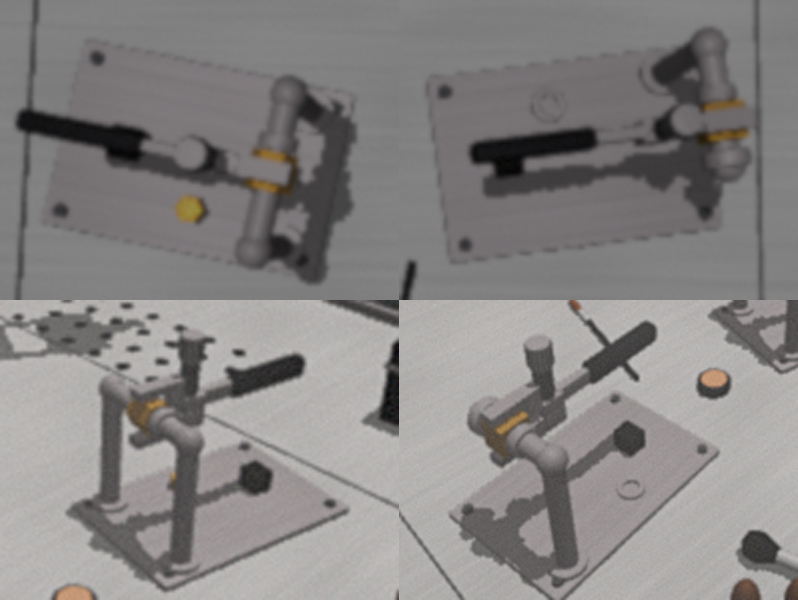

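```bash
cat > h.py <<'E'
import numpy as np,cv2
def ray(c,u,v,z):
    R=cv2.Rodrigues(np.array(c["rvec"],float).ravel())[0];t=np.array(c["tvec"],float).ravel()
    o=-R.T@t; d=R.T@np.array([(u-c["cx"])/c["fx"],(v-c["cy"])/c["fy"],1.])
    return o+d*(z-o[2])/d[2]
def pt(c,u,v):
    d=c["z_map"][int(round(v)),int(round(u))]
    R=cv2.Rodrigues(np.array(c["rvec"],float).ravel())[0];t=np.array(c["tvec"],float).ravel()
    return R.T@(np.array([(u-c["cx"])/c["fx"]*d,(v-c["cy"])/c["fy"]*d,d])-t)
def toolR(q): 
    from scipy.spatial.transform import Rotation as Ro
    return Ro.from_quat([q[1],q[2],q[3],q[0]])
E
python3 - <<'E'
from h import *
from rig import telemetry
c=dict(np.load("pics/top0.npz"))
R=cv2.Rodrigues(c["rvec"])[0]
z=c["z_map"]; v,u=np.mgrid[0:384,0:512]
P=np.stack([(u-c["cx"])/c["fx"]*z,(v-c["cy"])/c["fy"]*z,z],-1)-c["tvec"].ravel()
P=P@R
reg=(u>95)&(u<228)&(v>160)&(v<260)&(z>0)
m=reg&(P[...,2]>200); print("worm px",u[m].mean(),v[m].mean(),m.sum(),P[m].mean(0),P[m].max(0),P[m].min(0))
print("ray",ray(c,u[m].mean(),v[m].mean(),224))
print(ray(c,191.7,190.7,150),ray(c,179.3,242.7,150))
f=c["frame"].astype(int)
mk=reg&(f.sum(2)<110)&(P[...,2]>140)
pts=P[mk];print("sleeve",mk.sum(),pts.mean(0),pts.min(0),pts.max(0))
w=np.linalg.svd(pts[:,:2]-pts[:,:2].mean(0))[2][0];print("dir",w,np.degrees(np.arctan2(w[1],w[0])))
a=ray(c,191.7,190.7,150)-ray(c,179.3,242.7,150);print("pipe",np.degrees(np.arctan2(a[1],a[0])))
s=telemetry.sense();print(toolR(s["ee_rot"]).as_matrix().round(3))
E
```

```text
worm px 158.968 211.08 125 [497.3260604  181.48268886 221.86713803] [510.8686641  194.53599557 227.68676342] [485.1513491  170.96678357 203.4585702 ]
ray [497.21182876 181.02738318 224.        ]
[550.57874523 123.35375203 150.        ] [428.90030214 147.77421254 150.        ]
sleeve 272 [514.76210519 274.11127314 163.81991061] [487.99117465 171.1665303  151.05130552] [531.12667398 329.70543029 216.81280058]
dir [0.19323    0.98115349] 78.85865646328169
pipe -11.348309315944865
[[ 0.257 -0.001 -0.966]
 [ 0.966 -0.001  0.257]
 [-0.001 -1.     0.   ]]
```

```bash
python3 -m handwheel '[{"delta_pos":[-1,-1.5,-2],"twist":[0,0,0],"jaw":1},{"delta_pos":[-2.5,-3,-5],"twist":[0,0,0],"jaw":1},{"delta_pos":[-4,-3.4,-8],"twist":[0,0,0],"jaw":1},{"delta_pos":[-5.5,-3.4,-11],"twist":[0,0,0],"jaw":1},{"delta_pos":[-7,-3.4,-14],"twist":[0,0,0],"jaw":1},{"delta_pos":[-8.5,-3.4,-17],"twist":[0,0,0],"jaw":1},{"delta_pos":[-10,-3.4,-20],"twist":[0,0,0],"jaw":1},{"delta_pos":[-11.5,-3.4,-23],"twist":[0,0,0],"jaw":1},{"delta_pos":[-13,-3.4,-26],"twist":[0,0,0],"jaw":1},{"delta_pos":[-14,-3.4,-28],"twist":[0,0,0],"jaw":1}]'
python3 -m handwheel '[{"delta_pos":[-1,0,-2],"twist":[0,0,0],"jaw":1},{"delta_pos":[-2.5,0,-5],"twist":[0,0,0],"jaw":1},{"delta_pos":[-4,0,-8],"twist":[0,0,0],"jaw":1},{"delta_pos":[-5.5,0,-11],"twist":[0,0,0],"jaw":1},{"delta_pos":[-7,0,-13.5],"twist":[0,0,0],"jaw":1},{"delta_pos":[-8.2,0,-15.4],"twist":[0,0,0],"jaw":1},{"delta_pos":[-8.2,0,-15.4],"twist":[0,0,0],"jaw":1},{"delta_pos":[-8.2,0,-15.4],"twist":[0,0,0],"jaw":1},{"delta_pos":[-8.2,0,-15.4],"twist":[0,0,0],"jaw":1},{"delta_pos":[-8.2,0,-15.4],"twist":[0,0,0],"jaw":1}]'
python3 - <<'E'
from h import *
from rig import telemetry,imaging
s=telemetry.sense();print(s["joints"],s["eef_pos"],s["time_s"])
for n in ["wrist","scene"]:
    c=imaging.capture(n);np.savez(f"pics/{n}1.npz",**c);cv2.imwrite(f"pics/{n}1.png",c["frame"][:,:,::-1])
E
```

```text
time_s: 0.93
eef_pos: [371.1, 298.2, 265.0]
ee_rot: [-0.561, 0.561, 0.43, -0.431]
force: [-0.3, 1.2, 0.5]
grip_width: 1.003
time_s: 1.77
eef_pos: [496.6, 182.1, 265.3]
ee_rot: [0.56, -0.56, -0.431, 0.431]
force: [0.4, -0.2, -0.1]
grip_width: 1.005
[ 1.29764422e-01  2.99275780e-01  1.42691476e+00  1.49391128e-04
  1.41557290e+00 -1.18243487e+00] [496.6381291  182.13423816 265.34003589] 1.7667
```

View pics/wrist1.png

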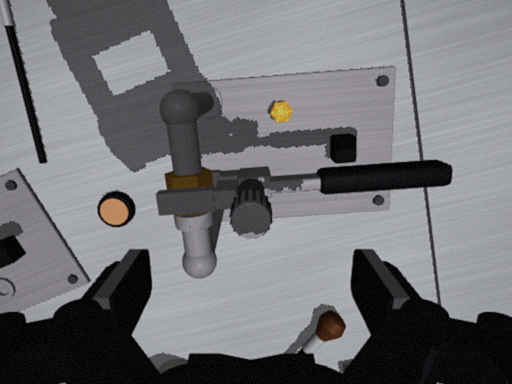

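View pics/scene1.png

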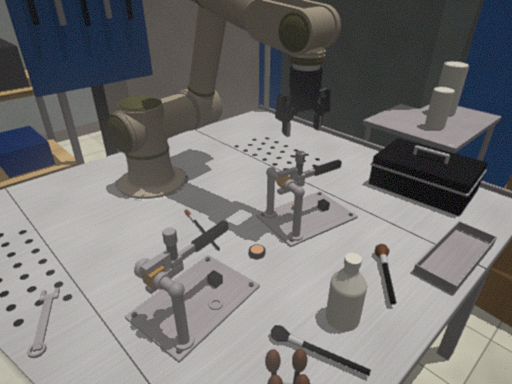

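```bash
python3 - <<'E'
from h import *
w=dict(np.load("pics/wrist1.npz"));s=dict(np.load("pics/scene1.npz"))
z=w["z_map"];v,u=np.mgrid[0:384,0:512]
R=cv2.Rodrigues(w["rvec"])[0]
P=(np.stack([(u-w["cx"])/w["fx"]*z,(v-w["cy"])/w["fy"]*z,z],-1)-w["tvec"].ravel())@R
m=(u>220)&(u<285)&(v>170)&(v<245)&(z>0)&(P[...,2]>219)
print(m.sum(),P[m].mean(0),P[m].min(0),P[m].max(0),u[m].mean(),v[m].mean())
for zz in(210,224):print("ctr wrist",ray(w,u[m].mean(),v[m].mean(),zz))
o=cv2.resize(w["frame"][165:245,220:290,::-1],None,fx=7,fy=7);cv2.imwrite("pics/wz1.png",o)
z=s["z_map"];R=cv2.Rodrigues(s["rvec"])[0]
Q=(np.stack([(u-s["cx"])/s["fx"]*z,(v-s["cy"])/s["fy"]*z,z],-1)-s["tvec"].ravel())@R
m=(u>285)&(u<315)&(v>145)&(v<175)&(z>0)&(Q[...,2]>205)
print(m.sum(),Q[m].mean(0),Q[m].min(0),Q[m].max(0),u[m].mean(),v[m].mean(),ray(s,u[m].mean(),v[m].mean(),215))
E
```

```text
1314 [495.33691559 181.8001044  223.6358226 ] [483.71712727 168.51157373 219.03286921] [508.78438519 194.1763025  225.99557527] 250.16590563165906 218.67884322678844
ctr wrist [500.50026936 180.43091641 210.        ]
ctr wrist [495.15679578 181.84771481 224.        ]
88 [502.34348925 177.79609518 216.63405947] [487.33132255 169.49883842 205.63842215] [511.4928953  192.18673971 224.68805631] 299.59090909090907 155.39772727272728 [500.20997553 180.4224311  215.        ]
```

View pics/wz1.png

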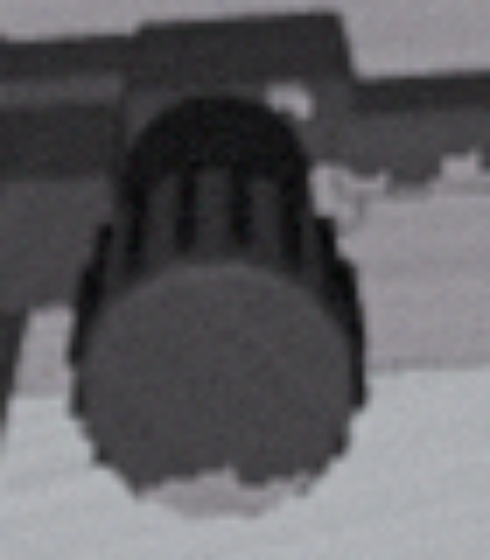

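```bash
python3 -m handwheel '[{"delta_pos":[-0.03,1,0.03],"twist":[0,0,0],"jaw":1},{"delta_pos":[-0.05,3,0.03],"twist":[0,0,0],"jaw":0.7},{"delta_pos":[-0.05,5,0.03],"twist":[0,0,0],"jaw":0.7},{"delta_pos":[-0.05,6.3,0.03],"twist":[0,0,0],"jaw":0.7},{"delta_pos":[-0.05,7,0.03],"twist":[0,0,0],"jaw":0.7},{"delta_pos":[-0.05,7,0.03],"twist":[0,0,0],"jaw":0},{"delta_pos":[-0.05,7,0.03],"twist":[0,0,0],"jaw":0},{"delta_pos":[-0.05,7,0.03],"twist":[0,0,0],"jaw":0},{"delta_pos":[-0.05,7,0.03],"twist":[0,0,0],"jaw":0},{"delta_pos":[-0.05,7,0.03],"twist":[0,0,0],"jaw":0}]' 30
python3 - <<'E'
from h import *
from rig import telemetry,imaging
s=telemetry.sense();print(s["joints"],s["eef_pos"],s["force"],s["wrist_torque"],s["grip_width"],s["time_s"])
c=imaging.capture("wrist");cv2.imwrite("pics/wrist2.png",c["frame"][:,:,::-1])
E
```

```text
time_s: 2.7
eef_pos: [497.4, 181.6, 196.3]
ee_rot: [-0.56, 0.561, 0.432, -0.43]
force: [0.6, 5.4, 3.3]
grip_width: 0.269
[ 1.28087955e-01  3.50485016e-01  1.53984732e+00  1.21580913e-03
  1.24869306e+00 -1.18347535e+00] [497.35682896 181.61358568 196.3276608 ] [0.55844447 5.3808526  3.3051646 ] [ 0.79913808 -0.07630271  0.01841434] 0.2685006454729329 2.7
```

View pics/wrist2.png

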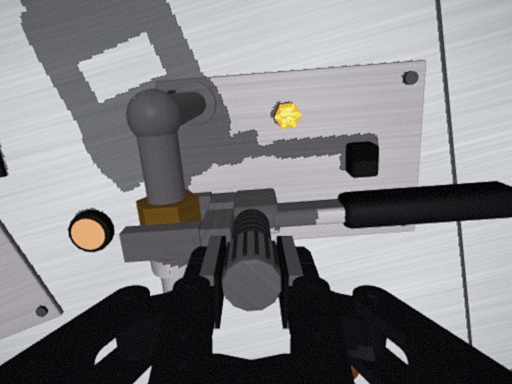

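```bash
python3 -m handwheel '[{"delta_pos":[0,0,0],"twist":[0,0.05,0],"jaw":0},{"delta_pos":[0,0,0],"twist":[0,0.15,0],"jaw":0},{"delta_pos":[0,0,0],"twist":[0,0.25,0],"jaw":0},{"delta_pos":[0,0,0],"twist":[0,0.35,0],"jaw":0},{"delta_pos":[0,0,0],"twist":[0,0.45,0],"jaw":0},{"delta_pos":[0,0,0],"twist":[0,0.55,0],"jaw":0},{"delta_pos":[0,0,0],"twist":[0,0.65,0],"jaw":0},{"delta_pos":[0,0,0],"twist":[0,0.75,0],"jaw":0},{"delta_pos":[0,0,0],"twist":[0,0.8,0],"jaw":0},{"delta_pos":[0,0,0],"twist":[0,0.8,0],"jaw":0}]'
python3 - <<'E'
from h import *
from rig import telemetry,imaging
s=telemetry.sense();print(s["joints"],s["eef_pos"],s["force"],s["wrist_torque"],s["grip_width"],s["time_s"])
c=imaging.capture("wrist");cv2.imwrite("pics/wrist3.png",c["frame"][:,:,::-1])
E
```

```text
time_s: 3.58
eef_pos: [497.2, 181.4, 196.3]
ee_rot: [0.684, -0.684, -0.179, 0.177]
force: [1.0, 5.0, 5.0]
grip_width: 0.275
[ 1.27920876e-01  3.50430566e-01  1.53998641e+00  8.50231404e-04
  1.24910070e+00 -3.81738158e-01] [497.23792412 181.42205594 196.30458489] [0.99518011 4.99984193 4.96370437] [ 0.76022106  0.12746882 -0.0711902 ] 0.2746879355815373 3.5833
```

View pics/wrist3.png

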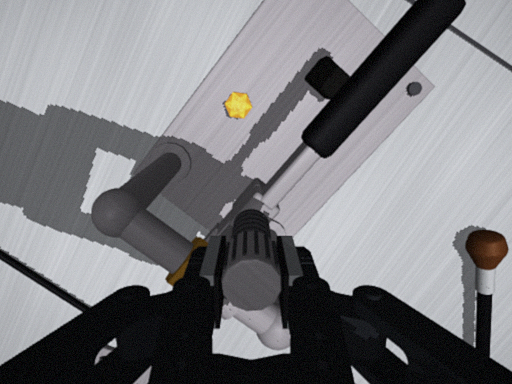

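```bash
python3 -m handwheel '[{"delta_pos":[0,0,0],"twist":[0,0.05,0],"jaw":0},{"delta_pos":[0,0,0],"twist":[0,0.15,0],"jaw":0},{"delta_pos":[0,0,0],"twist":[0,0.25,0],"jaw":0},{"delta_pos":[0,0,0],"twist":[0,0.35,0],"jaw":0},{"delta_pos":[0,0,0],"twist":[0,0.45,0],"jaw":0},{"delta_pos":[0,0,0],"twist":[0,0.55,0],"jaw":0},{"delta_pos":[0,0,0],"twist":[0,0.65,0],"jaw":0},{"delta_pos":[0,0,0],"twist":[0,0.75,0],"jaw":0},{"delta_pos":[0,0,0],"twist":[0,0.85,0],"jaw":0},{"delta_pos":[0,0,0],"twist":[0,0.85,0],"jaw":0}]'
python3 - <<'E'
from h import *
from rig import telemetry,imaging
s=telemetry.sense();print(s["joints"],s["eef_pos"],s["force"],s["wrist_torque"],s["grip_width"],s["time_s"])
c=imaging.capture("wrist");cv2.imwrite("pics/wrist4.png",c["frame"][:,:,::-1])
c=imaging.capture("scene");cv2.imwrite("pics/scene4.png",cv2.resize(c["frame"][120:250,220:370,::-1],None,fx=4,fy=4))
E
```

```text
time_s: 4.47
eef_pos: [496.4, 180.3, 195.4]
ee_rot: [-0.696, 0.698, -0.12, 0.119]
force: [-4.5, -2.2, 2.9]
grip_width: 0.266
[ 0.12710581  0.35092034  1.54170973 -0.00171806  1.25041287  0.46785927] [496.41576046 180.26547619 195.42307878] [-4.46232125 -2.22905257  2.94374754] [-0.51327697  0.61648674  0.0880504 ] 0.26608656410818354 4.4667
```

View pics/wrist4.png

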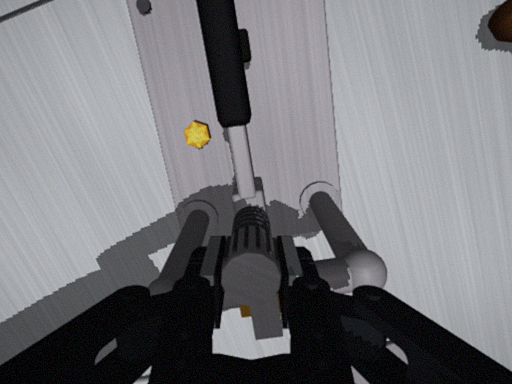

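View pics/scene4.png

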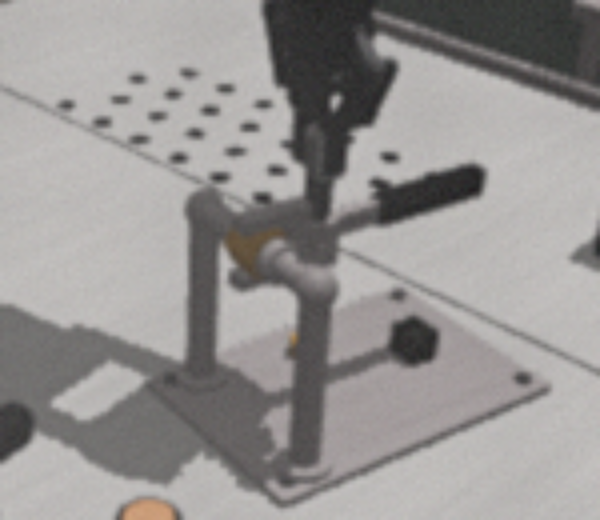

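```bash
python3 -m handwheel '[{"delta_pos":[0,0,0],"twist":[0,0.05,0],"jaw":0},{"delta_pos":[0,0,0],"twist":[0,0.15,0],"jaw":0},{"delta_pos":[0,0,0],"twist":[0,0.25,0],"jaw":0},{"delta_pos":[0,0,0],"twist":[0,0.35,0],"jaw":0},{"delta_pos":[0,0,0],"twist":[0,0.4,0],"jaw":0},{"delta_pos":[0,0,0],"twist":[0,0.4,0],"jaw":0.7},{"delta_pos":[0,0,0],"twist":[0,0.4,0],"jaw":0.7},{"delta_pos":[0,0,0],"twist":[0,0.4,0],"jaw":0.7},{"delta_pos":[0,0,0],"twist":[0,0.4,0],"jaw":0.7},{"delta_pos":[0,0,0],"twist":[0,0.4,0],"jaw":0.7}]'
python3 -m handwheel '[{"delta_pos":[0,-1,0],"twist":[0,0,0],"jaw":0.7},{"delta_pos":[0,-2.5,0],"twist":[0,0,0],"jaw":0.7},{"delta_pos":[0,-4.5,0],"twist":[0,0,0],"jaw":0.7},{"delta_pos":[0,-6.5,0],"twist":[0,0,0],"jaw":0},{"delta_pos":[0,-7,0],"twist":[0,0,0],"jaw":0},{"delta_pos":[0,-7,0],"twist":[0,0,0],"jaw":0},{"delta_pos":[0,-7,0],"twist":[0,0,0],"jaw":0},{"delta_pos":[0,-7,0],"twist":[0,0,0],"jaw":0},{"delta_pos":[0,-7,0],"twist":[0,0,0],"jaw":0},{"delta_pos":[0,-7,0],"twist":[0,0,0],"jaw":0}]'
python3 - <<'E'
from h import *
from rig import telemetry,imaging
s=telemetry.sense();print(s["joints"],s["eef_pos"],s["force"],s["wrist_torque"],s["grip_width"],s["time_s"]);print(toolR(s["ee_rot"]).as_matrix().round(3))
c=imaging.capture("wrist");cv2.imwrite("pics/wrist5.png",c["frame"][:,:,::-1])
c=imaging.capture("scene");a=c["frame"][150:210,250:350,::-1];b=cv2.imread("pics/scene1.png")[150:210,250:350]
cv2.imwrite("pics/scene5.png",np.vstack([cv2.resize(x,(500,300),interpolation=2) for x in(b,a)]))
E
```

```text
time_s: 5.4
eef_pos: [497.1, 180.9, 195.4]
ee_rot: [0.66, -0.659, 0.255, -0.255]
force: [0.6, 0.3, -0.7]
grip_width: 0.7
time_s: 6.23
eef_pos: [496.7, 180.9, 264.5]
ee_rot: [-0.659, 0.66, -0.256, 0.255]
force: [0.0, -0.4, 0.1]
grip_width: -0.002
[1.27447826e-01 2.99564952e-01 1.42865154e+00 9.42742712e-06
 1.41482549e+00 8.66452067e-01] [496.65789662 180.89628507 264.51968304] [ 0.00074394 -0.40536846  0.14927024] [ 0.05241721 -0.02469422  0.00234891] -0.002194405867278993 6.2333
[[ 0.739 -0.001  0.674]
 [-0.674 -0.     0.739]
 [-0.001 -1.    -0.001]]
```

View pics/wrist5.png

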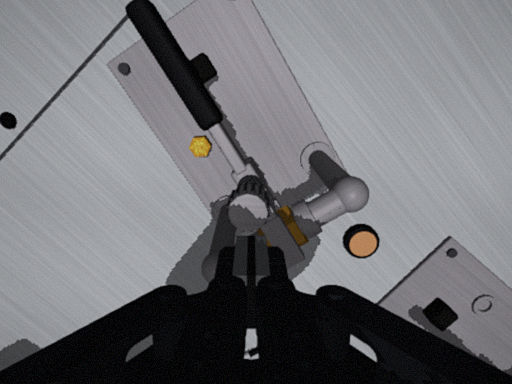

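View pics/scene5.png

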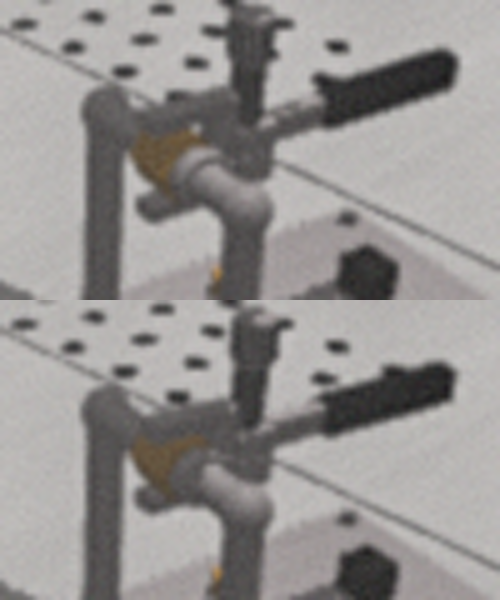

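```bash
python3 -m handwheel '[{"delta_pos":[-0.8,0,1.3],"twist":[0,-0.05,0],"jaw":0},{"delta_pos":[-2,0,3.3],"twist":[0,-0.15,0],"jaw":0},{"delta_pos":[-3.4,0,5.6],"twist":[0,-0.25,0],"jaw":0},{"delta_pos":[-4.7,0,7.8],"twist":[0,-0.35,0],"jaw":0},{"delta_pos":[-5.55,1,9.2],"twist":[0,-0.45,0],"jaw":0},{"delta_pos":[-5.55,3.5,9.2],"twist":[0,-0.55,0],"jaw":0},{"delta_pos":[-5.55,6.5,9.2],"twist":[0,-0.55,0],"jaw":0},{"delta_pos":[-5.55,8.5,9.2],"twist":[0,-0.55,0],"jaw":0},{"delta_pos":[-5.55,9.2,9.2],"twist":[0,-0.55,0],"jaw":0},{"delta_pos":[-5.55,9.2,9.2],"twist":[0,-0.55,0],"jaw":0}]'
python3 - <<'E'
from h import *
from rig import telemetry,imaging
s=telemetry.sense();print(s["eef_pos"],s["force"],s["time_s"]);print(toolR(s["ee_rot"]).as_matrix().round(3))
c=imaging.capture("scene");a=c["frame"][110:230,230:390,::-1]
cv2.imwrite("pics/scene6.png",cv2.resize(a,(800,600),interpolation=2))
c=imaging.capture("wrist");cv2.imwrite("pics/wrist6.png",c["frame"][:,:,::-1])
E
```

```text
time_s: 7.17
eef_pos: [517.2, 286.1, 171.8]
ee_rot: [-0.703, 0.704, -0.068, 0.066]
force: [-1.3, -0.2, -0.6]
grip_width: 0.004
[517.21725093 286.09635702 171.76509598] [-1.2726956  -0.1772123  -0.56854255] 7.1667
[[ 0.982 -0.003  0.188]
 [-0.188 -0.001  0.982]
 [-0.003 -1.    -0.002]]
```

View pics/scene6.png

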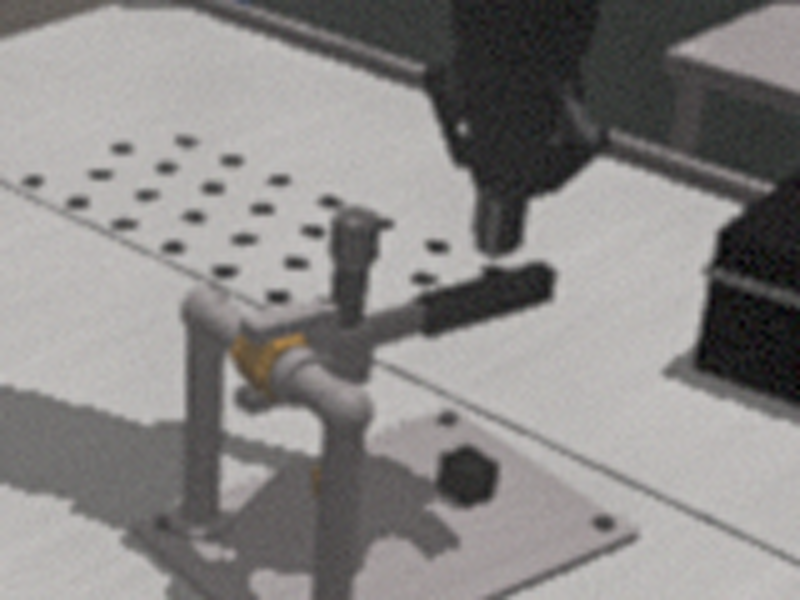

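View pics/wrist6.png

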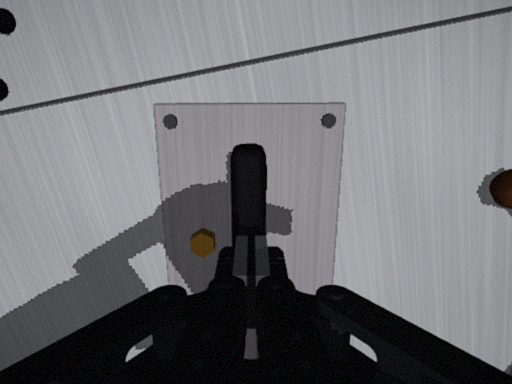

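Fingertips sit centred over the black sleeve (wrist view, sleeve at (248,190), fingers at (250,260)). The jaws hug the nut at (265,360) in the scene crop. Next I press.

```bash
python3 -m handwheel '[{"delta_pos":[0,0.6,0],"twist":[0,0,0],"jaw":0},{"delta_pos":[0,1.2,0],"twist":[0,0,0],"jaw":0},{"delta_pos":[0,1.8,0],"twist":[0,0,0],"jaw":0},{"delta_pos":[0,2.4,0],"twist":[0,0,0],"jaw":0},{"delta_pos":[0,3.0,0],"twist":[0,0,0],"jaw":0},{"delta_pos":[0,3.6,0],"twist":[0,0,0],"jaw":0},{"delta_pos":[0,4.2,0],"twist":[0,0,0],"jaw":0},{"delta_pos":[0,4.8,0],"twist":[0,0,0],"jaw":0},{"delta_pos":[0,5.2,0],"twist":[0,0,0],"jaw":0},{"delta_pos":[0,5.2,0],"twist":[0,0,0],"jaw":0}]'
python3 - <<'E'
from h import *
from rig import telemetry,imaging
s=telemetry.sense();print(s["eef_pos"],s["force"],s["time_s"])
c=imaging.capture("scene");a=c["frame"][110:230,230:390,::-1]
cv2.imwrite("pics/scene7.png",cv2.resize(a,(800,600),interpolation=2))
E
```

```text
time_s: 8.1
eef_pos: [517.4, 286.3, 120.1]
ee_rot: [-0.704, 0.704, -0.067, 0.066]
force: [-0.1, 0.8, -0.9]
grip_width: 0.001
[517.38467734 286.25064285 120.13151971] [-0.07987095  0.75500658 -0.92591791] 8.1
```

View pics/scene7.png

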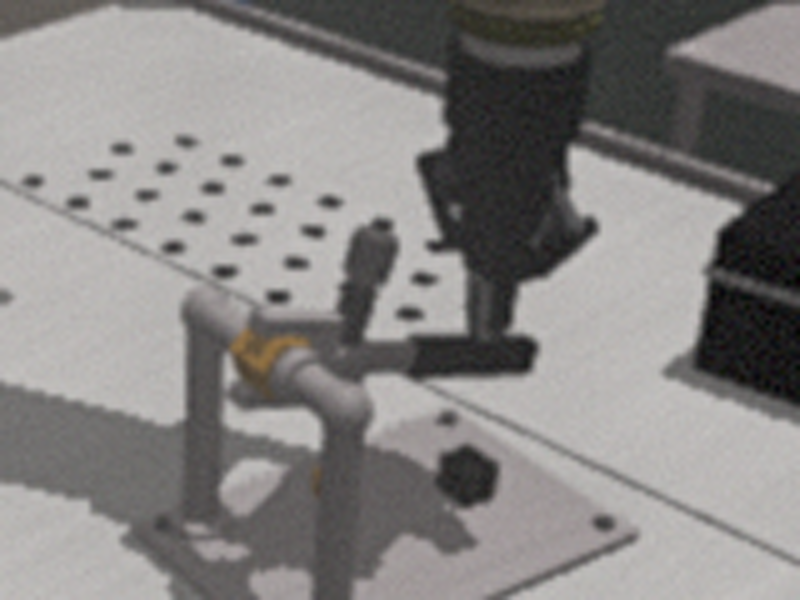

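```bash
python3 -m handwheel '[{"delta_pos":[0,0.5,0],"twist":[0,0,0],"jaw":0},{"delta_pos":[0,1.0,0],"twist":[0,0,0],"jaw":0},{"delta_pos":[0,1.5,0],"twist":[0,0,0],"jaw":0},{"delta_pos":[0,2.0,0],"twist":[0,0,0],"jaw":0},{"delta_pos":[0,2.5,0],"twist":[0,0,0],"jaw":0},{"delta_pos":[0,3.0,0],"twist":[0,0,0],"jaw":0},{"delta_pos":[0,3.4,0],"twist":[0,0,0],"jaw":0},{"delta_pos":[0,3.7,0],"twist":[0,0,0],"jaw":0},{"delta_pos":[0,3.9,0],"twist":[0,0,0],"jaw":0},{"delta_pos":[0,4,0],"twist":[0,0,0],"jaw":0}]'
python3 -m handwheel '[{"delta_pos":[0,0.05,0],"twist":[0,0,0],"jaw":0},{"delta_pos":[0,0.1,0],"twist":[0,0,0],"jaw":0},{"delta_pos":[0,0.15,0],"twist":[0,0,0],"jaw":0},{"delta_pos":[0,0.2,0],"twist":[0,0,0],"jaw":0},{"delta_pos":[0,0.25,0],"twist":[0,0,0],"jaw":0},{"delta_pos":[0,0.3,0],"twist":[0,0,0],"jaw":0},{"delta_pos":[0,0.3,0],"twist":[0,0,0],"jaw":0},{"delta_pos":[0,0.3,0],"twist":[0,0,0],"jaw":0},{"delta_pos":[0,0.3,0],"twist":[0,0,0],"jaw":0},{"delta_pos":[0,0.3,0],"twist":[0,0,0],"jaw":0}]'
```

```text
time_s: 8.98
eef_pos: [517.7, 286.3, 80.9]
ee_rot: [-0.704, 0.704, -0.067, 0.067]
force: [0.4, -0.3, 2.5]
grip_width: -0.001
time_s: 9.82
eef_pos: [517.8, 286.3, 78.3]
ee_rot: [0.704, -0.704, 0.067, -0.067]
force: [1.2, -1.1, 1.2]
grip_width: 0.001
```

```bash
python3 -m handwheel '[{"delta_pos":[0,0.05,0],"twist":[0,0,0],"jaw":0},{"delta_pos":[0,0.1,0],"twist":[0,0,0],"jaw":0},{"delta_pos":[0,0.15,0],"twist":[0,0,0],"jaw":0},{"delta_pos":[0,0.2,0],"twist":[0,0,0],"jaw":0},{"delta_pos":[0,0.25,0],"twist":[0,0,0],"jaw":0},{"delta_pos":[0,0.3,0],"twist":[0,0,0],"jaw":0},{"delta_pos":[0,0.35,0],"twist":[0,0,0],"jaw":0},{"delta_pos":[0,0.35,0],"twist":[0,0,0],"jaw":0},{"delta_pos":[0,0.35,0],"twist":[0,0,0],"jaw":0},{"delta_pos":[0,0.35,0],"twist":[0,0,0],"jaw":0}]'
python3 - <<'E'
from h import *
from rig import telemetry,imaging
s=telemetry.sense();print(s["eef_pos"],s["force"],s["time_s"])
c=imaging.capture("scene");a=c["frame"][110:230,230:390,::-1]
cv2.imwrite("pics/scene8.png",cv2.resize(a,(800,600),interpolation=2))
E
```

```text
time_s: 10.65
eef_pos: [517.8, 286.3, 74.7]
ee_rot: [-0.704, 0.704, -0.067, 0.067]
force: [0.1, -0.9, 1.5]
grip_width: 0.0
[517.764157   286.3329243   74.69596925] [ 0.14233113 -0.87409046  1.48384438] 10.65
```

View pics/scene8.png

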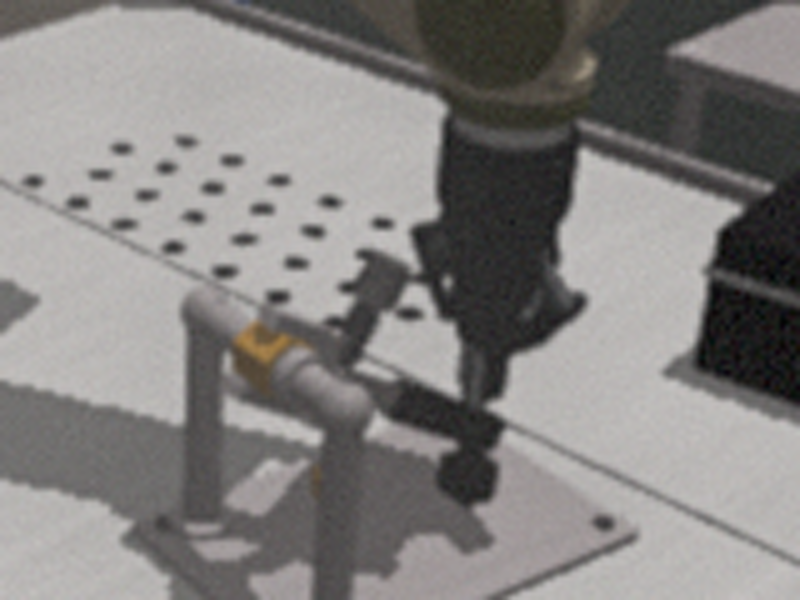

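```bash
python3 -m handwheel '[{"delta_pos":[0,0.05,0],"twist":[0,0,0],"jaw":0},{"delta_pos":[0,0.1,0],"twist":[0,0,0],"jaw":0},{"delta_pos":[0,0.15,0],"twist":[0,0,0],"jaw":0},{"delta_pos":[0,0.2,0],"twist":[0,0,0],"jaw":0},{"delta_pos":[0,0.25,0],"twist":[0,0,0],"jaw":0},{"delta_pos":[0,0.3,0],"twist":[0,0,0],"jaw":0},{"delta_pos":[0,0.3,0],"twist":[0,0,0],"jaw":0},{"delta_pos":[0,0.3,0],"twist":[0,0,0],"jaw":0},{"delta_pos":[0,0.3,0],"twist":[0,0,0],"jaw":0},{"delta_pos":[0,0.3,0],"twist":[0,0,0],"jaw":0}]'
```

```text
time_s: 11.53
eef_pos: [518.4, 286.8, 73.5]
ee_rot: [0.704, -0.704, 0.066, -0.067]
force: [-3.6, -0.2, 12.9]
grip_width: 0.002
```

```bash
python3 -m handwheel '[{"delta_pos":[0,0.05,0],"twist":[0,0,0],"jaw":0},{"delta_pos":[0,0.1,0],"twist":[0,0,0],"jaw":0},{"delta_pos":[0,0.15,0],"twist":[0,0,0],"jaw":0},{"delta_pos":[0,0.2,0],"twist":[0,0,0],"jaw":0},{"delta_pos":[0,0.2,0],"twist":[0,0,0],"jaw":0},{"delta_pos":[0,0.2,0],"twist":[0,0,0],"jaw":0},{"delta_pos":[0,0.2,0],"twist":[0,0,0],"jaw":0},{"delta_pos":[0,0.2,0],"twist":[0,0,0],"jaw":0},{"delta_pos":[0,0.2,0],"twist":[0,0,0],"jaw":0},{"delta_pos":[0,0.2,0],"twist":[0,0,0],"jaw":0}]'
python3 -m handwheel '[{"delta_pos":[0,-0.3,0],"twist":[0,0,0],"jaw":0},{"delta_pos":[0,-0.6,0],"twist":[0,0,0],"jaw":0},{"delta_pos":[0,-1.5,0],"twist":[0,0,0],"jaw":0},{"delta_pos":[0,-3.5,0],"twist":[0,0,0],"jaw":0},{"delta_pos":[0,-6,0],"twist":[0,0,0],"jaw":0},{"delta_pos":[0,-9,0],"twist":[0,0,0],"jaw":0},{"delta_pos":[0,-12,0],"twist":[0,0,0],"jaw":0},{"delta_pos":[0,-15,0],"twist":[0,0,0],"jaw":0},{"delta_pos":[0,-17,0],"twist":[0,0,0],"jaw":0},{"delta_pos":[0,-17,0],"twist":[0,0,0],"jaw":0}]'
python3 - <<'E'
from h import *
from rig import telemetry,imaging
s=telemetry.sense();print(s["eef_pos"],s["force"],s["time_s"])
c=imaging.capture("scene");a=c["frame"][140:220,250:357,::-1]
b=cv2.imread("pics/scene1.png")[140:220,250:357]
cv2.imwrite("pics/scene9.png",np.hstack([cv2.resize(x,(400,300),interpolation=2) for x in (b,a)]))
c=imaging.capture("wrist");cv2.imwrite("pics/wrist9.png",c["frame"][:,:,::-1])
E
```

```text
time_s: 12.37
eef_pos: [518.7, 287.1, 73.0]
ee_rot: [0.705, -0.703, 0.065, -0.068]
force: [-6.6, -0.2, 24.3]
grip_width: 0.001
time_s: 13.2
eef_pos: [519.0, 286.7, 244.7]
ee_rot: [0.705, -0.703, 0.064, -0.069]
force: [-0.9, 0.5, 0.3]
grip_width: 0.001
[519.00411535 286.72862193 244.73627468] [-0.85618938  0.47904665  0.33862519] 13.2
```

View pics/scene9.png

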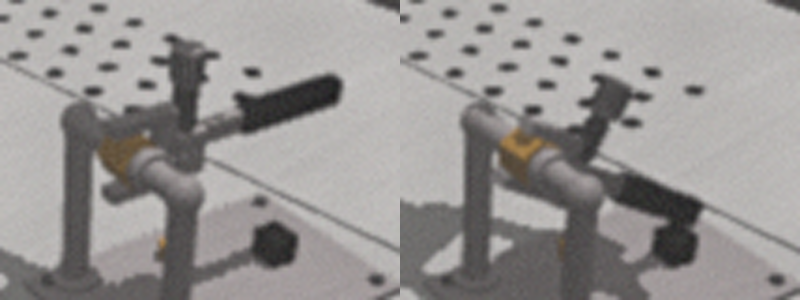

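View pics/wrist9.png

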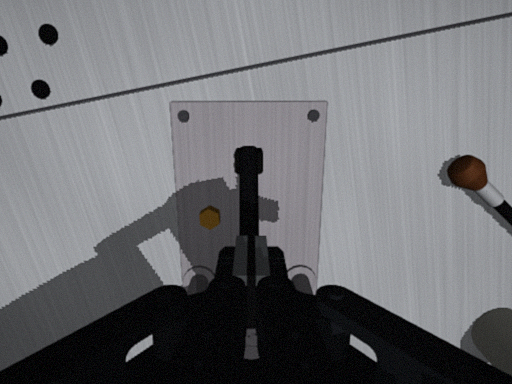

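```bash
python3 -m handwheel '[{"delta_pos":[0,-1,-1],"twist":[0,0,0],"jaw":0},{"delta_pos":[0,-2,-3],"twist":[0,0,0],"jaw":0},{"delta_pos":[0,-3,-6],"twist":[0,0,0],"jaw":0},{"delta_pos":[0,-3,-9],"twist":[0,0,0],"jaw":0},{"delta_pos":[0,-3,-12],"twist":[0,0,0],"jaw":0},{"delta_pos":[0,-3,-15],"twist":[0,0,0],"jaw":0},{"delta_pos":[0,-3,-18],"twist":[0,0,0],"jaw":0},{"delta_pos":[0,-3,-20],"twist":[0,0,0],"jaw":0},{"delta_pos":[0,-3,-21],"twist":[0,0,0],"jaw":0},{"delta_pos":[0,-3,-21],"twist":[0,0,0],"jaw":0}]'
python3 - <<'E'
from h import *
from rig import telemetry,imaging
s=telemetry.sense();print(s["eef_pos"],s["force"],s["time_s"])
c=imaging.capture("wrist");np.savez("pics/wrist10.npz",**c);cv2.imwrite("pics/wrist10.png",c["frame"][:,:,::-1])
E
```

```text
time_s: 14.13
eef_pos: [477.9, 78.5, 269.6]
ee_rot: [-0.704, 0.704, -0.068, 0.067]
force: [-0.6, 0.2, -0.0]
grip_width: -0.001
[477.90473098  78.48264838 269.58922048] [-0.61741334  0.16954437 -0.02658804] 14.1333
```

View pics/wrist10.png

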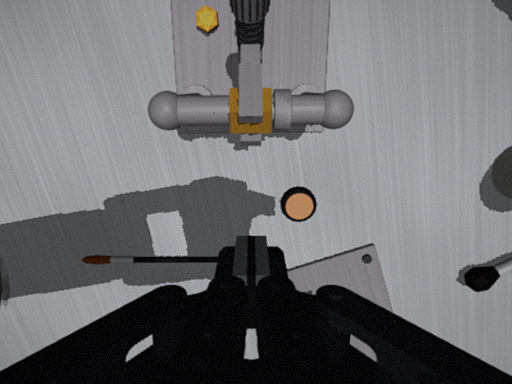

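```bash
python3 - <<'E'
from h import *
w=dict(np.load("pics/wrist10.npz"));z=w["z_map"];v,u=np.mgrid[0:384,0:512]
R=cv2.Rodrigues(w["rvec"])[0]
P=(np.stack([(u-w["cx"])/w["fx"]*z,(v-w["cy"])/w["fy"]*z,z],-1)-w["tvec"].ravel())@R
h=np.array([.193,.981,0]);c=np.array([487.7,134.1,150])
y=(P-c)@h; zz=P[...,2]-150; x=(P-c)@np.array([.981,-.193,0])
f=w["frame"].astype(int)
org=(u>225)&(u<275)&(v>85)&(v<140)&(f[...,0]-f[...,2]>50)&(z>0)
for lo in range(-20,22,4):
    m=org&(y>=lo)&(y<lo+4)
    if m.sum()>3: print(lo+2,m.sum(),np.median(zz[m]).round(1))
print("pipe top",[ (zz[105,k].round(1),y[105,k].round(1)) for k in (200,215,310)])
jaw=(u>242)&(u<260)&(v>45)&(v<125)&(z>0)&~org
for lo in range(-24,50,6):
    m=jaw&(y>=lo)&(y<lo+6)
    if m.sum()>3: print("jaw",lo+3,m.sum(),np.median(zz[m]).round(1))
o=cv2.resize(w["frame"][70:160,200:305,::-1],None,fx=7,fy=6,interpolation=2);cv2.imwrite("pics/w10z.png",o)
E
```

```text
-14 163 10.8
-10 207 12.6
-6 114 14.9
-2 86 17.1
2 99 17.7
6 107 15.3
10 112 13.2
14 116 10.6
18 10 9.3
pipe top [(np.float64(9.9), np.float64(4.3)), (np.float64(9.8), np.float64(4.4)), (np.float64(9.8), np.float64(4.7))]
jaw -9 27 23.9
jaw -3 136 30.0
jaw 3 167 29.0
jaw 9 155 25.2
jaw 15 152 21.7
jaw 21 154 18.1
jaw 27 158 14.3
jaw 33 147 10.6
jaw 39 152 7.0
jaw 45 68 4.5
```

View pics/w10z.png

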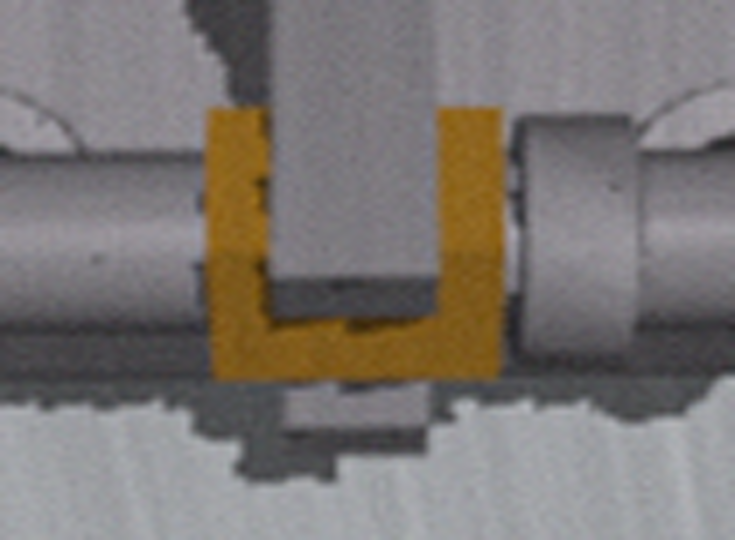

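```bash
python3 -c "
from rig import ctrl,telemetry
print(telemetry.sense()['force'],ctrl.finish_job())"
```

```text
the job is handed in; nothing more can be done
[-0.00242455  0.39036206  0.05417806] None
```

The wrench on the two-legged pipe bridge is closed on the nut and its handle is pressed down to the rubber rest. I handed the job in at about 14 s, with the arm clear of everything; no verdict is reported.

- **Closing the jaws:** I gripped the worm barrel and turned the gripper about 2.05 rad clockwise in all, against the 1.5 rad needed. The scene view showed both jaws moved in by roughly 4–5 mm. I never measured the jaw clearance directly; I take it as closed because the nut turned with the wrench.
- **Pressing the handle:** I let go of the worm and pressed the sleeve straight down with closed fingers. At a tool height of 73 mm the arm stalled and the force rose to about 24 N, which I read as the rest.
- **Final check, wrist camera depth:** The nut's faces slope about 30°, and the upper jaw's top slopes about 31.5°. The nut has therefore turned with the wrench by about 0.53 rad. The wrist force read about 0.4 N at the end.
- **Disagreement:** The handle seemed to have sagged by about 0.03 rad while I was rolling the worm. That is an estimate from the picture, below the 0.12 rad limit.

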